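Turn the rinsed square beaker over onto the sloped draining rack

TASK

The rinsed square steel beaker stands mouth up on the bench; get it draining upside down. Lay it gently on its side on the bench and let go, then take hold of it afresh and set it mouth down, squarely on the two sloped rails of the little draining rack, clear of both ends, and let go. Never let the beaker topple or drop, and leave everything else where it stands.

Things in the scene. Friction and masses are not known exactly. Their poses are not given: they have to be found in the camera images.
- beaker_mid (a point): Centre, half-way up, of the loose square beaker: plain steel, no lid or handle, straight sides, outside 56 x 56 x 92 mm, walls 3 mm, open at one end, 0.14 to 0.28 kg. z runs from the closed base to the open mouth (46 mm either way); x and y are square to its flat sides (28 mm either way). It starts mouth up, at any yaw; the bench between it and the rack is clear.
- rack_seat (a point): Mid-point of the draining rack's two steel rails, on the plane of their top faces, 80 mm above the bench. x runs uphill along the rails (0.26 rad above level), y across, z square to them. Rails: 8 mm wide, 36 mm apart centre to centre (y = -18, +18 mm), from x = -50 to +50 mm; the beaker's rim lies across both, and friction holds it there. The rack is fixed, its low end roughly towards the robot.
- rack_stop (a point): Top centre of the stop bar across the low end of the rails: 50 mm wide, 6 mm thick, standing 10 mm above the rails, 50 mm downhill of rack_seat. Same axes as rack_seat. A fixed wooden foot 120 x 80 mm, 6 mm thick, lies on the bench under the rack.
Things that resemble listed ones, but are neither listed nor needed, are in the scene too. What is shaped like the part that bears rack_seat but yellow is not meant. What is shaped like the part that bears beaker_mid but green is not meant.

How it is judged:
On the way:
1. the beaker lies on its side on the bench, let go (angle between beaker_mid's own z axis and vertical between 1.4 and 1.75 rad and height (world z) of beaker_mid below 0.035 m and contact force between the fingers and beaker below 0.05 N and linear speed of beaker below 0.02 m/s), for 0.2 s.
At the end, for the whole second after the job is handed in: The beaker rests mouth down on both rails: its axis within 0.08 rad of square to the rails' plane, its sides within 0.2 rad of parallel to the rails, its centre within 22 mm along and 12 mm across of the seat point and 43 to 50 mm above the rails, released and at rest (angle between beaker_mid's own z axis and vertical above 2.6 rad and angle between the z axis of beaker_mid and the z axis of rack_seat, either way round below 0.08 rad and (angle between the x axis of beaker_mid and the x axis of rack_seat, either way round below 0.2 rad or angle between the x axis of beaker_mid and the y axis of rack_seat, either way round below 0.2 rad) and x of beaker_mid in the frame of rack_seat between -0.022 and 0.022 m and y of beaker_mid in the frame of rack_seat between -0.012 and 0.012 m and z of beaker_mid in the frame of rack_seat between 0.043 and 0.05 m and contact force between the fingers and beaker below 0.05 N and linear speed of beaker below 0.02 m/s); the robot touches nothing.
It fails at once if the beaker topples, or is dropped or flung (turning faster than 7 rad/s or moving faster than 0.8 m/s) (angular speed of beaker above 7 rad/s or linear speed of beaker above 0.8 m/s).
It fails at once if another thing on the bench is moved by more than 20 mm (distance of any of bowl_a, bowl_b, glass, canister, timer, spoon, jar from where it was at the start of the episode above 0.02 m).
It also fails if it takes over 56 s, if anything falls off the work surface, if the arm or the gripper's body presses on something with over 40 N, if the wrist force passes 120 N, or if a joint passes its speed limit or range.

ROBOT

A 6-joint arm with a two-finger parallel gripper is mounted at the origin on the work surface. World frame = base frame: x ahead of the robot, y to its left, z up, the work surface at z = 0. Lengths are in m, angles in rad, forces in N, time in s.
With the tool pointing down it reaches from about 0.25 to 0.775 m from the base axis. Payload 4 kg.
Tool frame: the origin (TCP) lies where the fingers leave the gripper's body, on its centre line; the fingertips stand 97 mm ahead of it and the grasp point (between the pads) lies 78 mm ahead of it; z points along the fingers, y is the line along which they close (so a half turn about z gives the same grasp; the last joint's range is limited). The gripper opens to 94 mm and grips with 3 to 60 N. Pads are 16 mm wide; open, the fingers measure 119 mm over their backs; the gripper's body (75 mm by 177 mm) begins 78 mm behind the grasp point.
Start: joints at [-1.342, 0.087, 1.371, -0, 1.684, -0.103], TCP at [0.179, -0.52, 0.303] pointing down, gripper open.
Joint ranges: [-3.1, 3.1], [-0.76, 2.03], [0.27, 2.55], [-1.08, 4.22], [0.17, 2.65], [-2.57, 2.57]. Speed limits (rad/s): [2.79, 2.79, 3.14, 3.14, 3.14, 3.14].

INTERFACE

Orientations are given as [roll, pitch, yaw] about the fixed x, y, z axes, in that order (R = Rz(yaw) Ry(pitch) Rx(roll)).
In Python, from bench import robot, eyes gives the robot as it stands. The module is installed in compiled form; this text tells all that it offers.
- The arm moves only by the tool carry_out, never from a script. Its argument "deltas" is a list of rows, each an object of numbers: "dx", "dy", "dz": the shift along the tool's x, y, z each as a share of 0.02 m, from -1 to 1; "wx", "wy", "wz": the turn, a rotation vector about the tool's x, y, z each as a share of 0.12 rad, from -1 to 1; "gripper": the closure in counts, from 0 (fully open) to 255 (shut). In form: [{"dx": .., "dy": .., "dz": .., "wx": .., "wy": .., "wz": .., "gripper": ..}, ...]. A call has 1 to 20 rows; each row shifts and turns the commanded pose from where the row before left it, along the tool's axes as they then stand; what a row does not reach is not made up. A row lasts 1/12 s, in which the tool goes at most 41.7 mm and 7.16 degrees, less where a joint would pass 70% of its speed; a pose out of reach is approached as far as the arm can. A call with a number of a shift or a turn outside -1 to 1 is refused whole. A call with a gripper value outside its range is refused whole. The fingers move at their own pace and stop on an object; the grip force is fixed at half the most. Time passes only in rows, so rows that do not move let the fingers close. It gives the time, the measured TCP pose, the force, the opening and the grip force at its end, in the units of the state.
- robot.get_obs(): the state, without advancing time (a new reading comes with each control period).
- eyes.snapshot(name): name is "side" or "top" or "wrist"; returns the picture (400x640x3 uint8, red, green, blue); there is no depth.
- eyes.get_calibration(name): a dict with "fovy" (degrees; the focal length in pixels is half the picture's height over the tangent of half this angle, whatever the lens; pixels are square), "cx", "cy" (the principal point, pixels), "R" (3x3) and "t" (3): a world point X has camera coordinates R X + t. Camera axes: x right, y down, z forward; pixel columns grow to the right and rows downward; lengths in m; the calibration is good to about 2 mm. A picture is of the moment at which its call begins: read the wrist's pose just before it. get_calibration takes no time and is no camera call; for the wrist camera it gives the pose at the moment of the call.
- robot.close_job(): hands the job in; it is judged then, once.
The state is a dict: "time": time; "joint_positions": joint angles; "qvel": joint speeds; "joint_torque": joint torques, N m; "tool_pos": TCP position; "ee_rot": TCP orientation; "wrist_force": force on the tool from outside, world axes, zero at the start; "wrist_torque": the same for the moment, N m; "width": finger opening in m; "finger_force": force on a finger pad.
Only numpy, scipy, OpenCV 4.12 (cv2) and the standard library are available. Lean on these libraries where they do the work, as an engineer would, in place of code of your own. Each camera call takes 0.05 s, during which the arm holds its last target. There are 200 camera calls.

## Working session

There is one attempt and no reset: what is moved stays moved. The work goes in short steps, Python scripts to look and compute and a tool call to move; the robot and the scene stay as the last step left them, time stands still between calls to the robot, and variables do not carry over. Pictures are saved under pics/ and viewed, at most 10 in all, crops included, and the job is handed in when it is done.

Besides the shell and the picture viewer there is one more tool, called after "Emit:" by a JSON object that holds its "fn" and its "kwargs", one argument or row to a line. carry_out: Moves the arm, as the interface text tells. Shift numbers are shares of 0.02 m and turn numbers shares of 0.12 rad, none past 1 either way. Its arguments: {"type":"object","properties":{"deltas":{"type":"array","items":{"type":"object","properties":{"dx":{"type":"number"},"dy":{"type":"number"},"dz":{"type":"number"},"wx":{"type":"number"},"wy":{"type":"number"},"wz":{"type":"number"},"gripper":{"type":"number"}}}}},"required":["deltas"]}

```bash
mkdir -p pics; python3 - <<'E'
from bench import robot, eyes
import cv2,numpy as np
for n in ("side","top"):
    im=eyes.snapshot(n); cv2.imwrite(f"pics/{n}0.png",im[:,:,::-1]); c=eyes.get_calibration(n); print(n,c)
    np.save(f"{n}0.npy",im)
o=robot.get_obs(); print(o)
E
```

```text
side {'fovy': 42.5883452837904, 'cx': 314.48301849242824, 'cy': 197.90782328127227, 'R': array([[-8.61299616e-01, -5.08097382e-01, -1.47021666e-04],
       [-2.98995972e-01,  5.07075956e-01, -8.08378243e-01],
       [ 4.10809420e-01, -6.96211912e-01, -5.88663397e-01]]), 't': array([0.46364307, 0.26613347, 1.22919452])}
top {'fovy': 52.261379690441935, 'cx': 313.9231643821811, 'cy': 200.4200958566481, 'R': array([[-0.09698974, -0.99528437, -0.00142232],
       [-0.96636864,  0.0945137 , -0.23916274],
       [ 0.23816936, -0.02182185, -0.97097846]]), 't': array([-0.00261578,  0.57802082,  0.93430454])}
{'time': 0.1, 'joint_positions': array([-1.34209266e+00,  8.78979755e-02,  1.37205635e+00, -1.77125265e-05,
        1.68360036e+00, -1.03061194e-01]), 'qvel': array([-0.00149397, -0.00285714, -0.00339928,  0.00072929,  0.00036423,
       -0.00284426]), 'joint_torque': array([ 2.05492812e-03, -3.41252410e+01, -3.03301406e+01,  7.19500263e-02,
        3.04088881e-02, -9.77809100e-05]), 'tool_pos': array([ 0.17908742, -0.5197211 ,  0.30163553]), 'ee_rot': array([-3.13963921e+00, -1.84341702e-04,  3.31762708e-01]), 'wrist_force': array([ 0.07063582, -0.27716644,  0.12201417]), 'wrist_torque': array([ 0.00832046, -0.00249327,  0.00079752]), 'finger_force': 0.0, 'width': 0.09399770127048081}
```

View pics/top0.png

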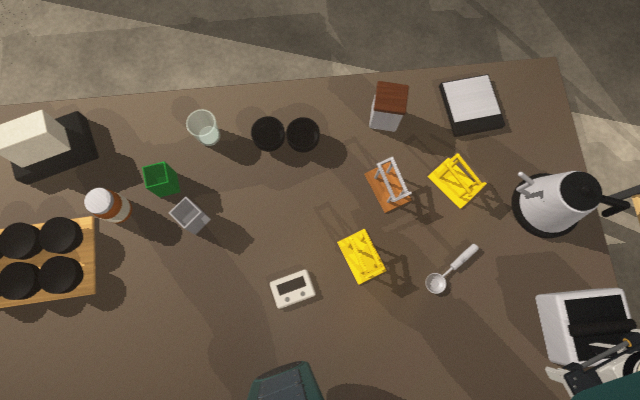

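View pics/side0.png

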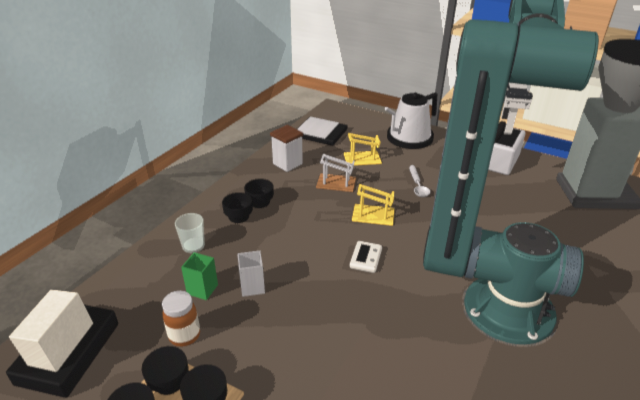

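The top view shows these candidates:
- **Beakers:** grey steel at (188,215) and green at (160,178). The grey one fits; green is excluded.
- **Racks:** steel on a wooden foot at (388,185), with yellow ones at (457,181) and (361,257). The steel one fits; yellow is excluded.

I'll confirm this in one enlarged crop.

```bash
python3 - <<'E'
import cv2,numpy as np
t=cv2.imread("pics/top0.png"); s=cv2.imread("pics/side0.png")
f=lambda im,x,y,w,h,k:cv2.resize(im[y:y+h,x:x+w],None,fx=k,fy=k,interpolation=cv2.INTER_CUBIC)
a=np.hstack([f(t,155,185,66,50,6),f(t,355,145,66,50,6) if 0 else f(t,357,150,66,50,6)]); 
a=np.hstack([f(t,155,185,64,48,6),f(t,357,150,64,72,6)[:288*72//72] if 0 else f(t,357,150,64,72,6)[:432][: ]]) if 0 else None
A=np.vstack([f(t,157,190,64,48,6),f(s,225,245,64,52,6)[:300]]); B=np.vstack([f(t,357,152,64,64,6)[:384],f(s,312,148,64,34,6)])
h=min(A.shape[0],B.shape[0]); m=np.hstack([A[:h],B[:h]]); print(m.shape); cv2.imwrite("pics/crop1.png",m)
E
```

```text
(588, 768, 3)
```

View pics/crop1.png

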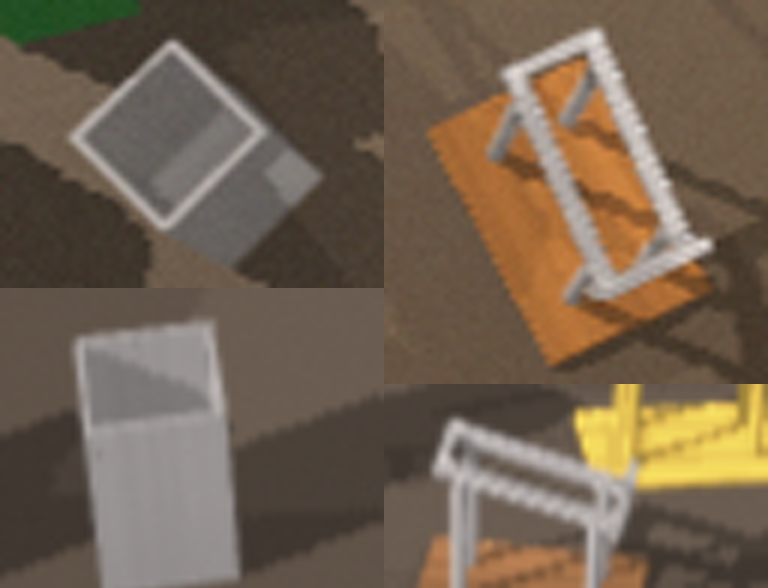

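The crop confirms both: an open grey steel beaker, rim corners around (188,214) in the full image, and a steel rack on an orange wooden foot, with the stop bar at its low end around (466,197) local.

```bash
cat > h.py <<'E'
import numpy as np,cv2
from bench import robot,eyes
def ray(cal,uv):
    f=200/np.tan(np.radians(cal["fovy"])/2); R=np.array(cal["R"]);t=np.array(cal["t"])
    uv=np.atleast_2d(uv); d=np.c_[(uv[:,0]-cal["cx"])/f,(uv[:,1]-cal["cy"])/f,np.ones(len(uv))]@R
    return -R.T@t,d
def plane(cal,uv,z):
    o,d=ray(cal,uv); z=np.broadcast_to(z,len(d)); return o+d*((z-o[2])/d[:,2])[:,None]
def proj(cal,X):
    f=200/np.tan(np.radians(cal["fovy"])/2); c=np.atleast_2d(X)@np.array(cal["R"]).T+cal["t"]
    return c[:,:2]/c[:,2:]*f+[cal["cx"],cal["cy"]]
E
python3 - <<'E'
from h import *
np.set_printoptions(precision=4,suppress=True)
c=eyes.get_calibration("top"); s=eyes.get_calibration("side")
k=lambda p,x0,y0:(np.array(p,float)+.5)/6-.5+[x0,y0]
P=plane(c,k([(172,42),(265,130),(165,228),(72,137)],157,190),.092)
print(P,P.mean(0),np.linalg.norm(np.roll(P,-1,0)-P,axis=1)); e=np.roll(P,-1,0)-P; print(np.degrees(np.arctan2(e[:,1],e[:,0])))
# side rim cross-check
S=plane(s,k([(78,342),(212,325),(222,410),(88,428)],225,245-288/6),.092);print("side",S.mean(0),S)
# rack foot from mask
for n,cal,roi in (("top",c,(355,145,65,75)),("side",s,(310,150,50,45))):
    im=np.load(n+"0.npy"); hsv=cv2.cvtColor(im,cv2.COLOR_RGB2HSV)
    x,y,w,h=roi; m=cv2.inRange(hsv,(5,110,60),(17,255,255)); mm=np.zeros_like(m); mm[y:y+h,x:x+w]=m[y:y+h,x:x+w]
    ys,xs=np.nonzero(mm); Q=plane(cal,np.c_[xs,ys],.006)
    r=cv2.minAreaRect((Q[:,:2]*1000).astype(np.float32)); print(n,len(xs),r, cv2.boxPoints(r))
# rails in top
lo=.08-.05*np.sin(.26);hi=.08+.05*np.sin(.26)
U=plane(c,k([(121,75),(216,30)],357,152),hi); L=plane(c,k([(216,295),(328,243)],357,152),lo+.0097)
print("up",U,"stop",L,np.linalg.norm(U[1]-U[0]),np.linalg.norm(L[1]-L[0]),U.mean(0)-L.mean(0))
d=(U.mean(0)-L.mean(0));print(np.linalg.norm(d[:2]),np.degrees(np.arctan2(d[1],d[0])),(U.mean(0)+L.mean(0))/2)
E
```

```text
[[0.6094 0.2501 0.092 ]
 [0.5695 0.2139 0.092 ]
 [0.5336 0.2545 0.092 ]
 [0.5741 0.2906 0.092 ]] [0.5717 0.2523 0.092 ] [0.0539 0.0541 0.0543 0.0538]
[-137.8571  131.4642   41.768   -48.946 ]
side [0.5721 0.2502 0.092 ] [[0.6093 0.249  0.092 ]
 [0.5683 0.2129 0.092 ]
 [0.5357 0.2518 0.092 ]
 [0.5752 0.287  0.092 ]]
top 1012 ((604.3106689453125, -261.5823974609375), (137.7692108154297, 90.17259979248047), 21.802852630615234) [[ 523.6079 -245.306 ]
 [ 557.0992 -329.0283]
 [ 685.0134 -277.8588]
 [ 651.5221 -194.1365]]
side 491 ((609.5789794921875, -256.9053649902344), (120.1604232788086, 88.68270874023438), 19.92764663696289) [[ 537.9831 -235.6963]
 [ 568.2092 -319.0691]
 [ 681.1749 -278.1144]
 [ 650.9488 -194.7417]]
up [[ 0.646  -0.221   0.0929]
 [ 0.6616 -0.2625  0.0929]] stop [[ 0.5538 -0.25    0.0768]
 [ 0.5711 -0.2988  0.0768]] 0.04434986847950948 0.0517579309537172 [0.0913 0.0326 0.016 ]
0.09698763748676381 19.658969204964265 [ 0.6081 -0.2581  0.0848]
```

```bash
cat >> h.py <<'E'
from scipy.spatial.transform import Rotation as Ro
np.set_printoptions(precision=4,suppress=True)
def Rtool(h,a): # h azimuth rad, a tilt of tool z from down towards h
    H=np.array([np.cos(h),np.sin(h),0]);Z=np.array([0,0,1.])
    x=H*np.cos(a)+Z*np.sin(a); z=-Z*np.cos(a)+H*np.sin(a); return np.c_[x,np.cross(z,x),z]
def now():
    o=robot.get_obs(); R=Ro.from_euler("xyz",o["ee_rot"]).as_matrix(); return np.array(o["tool_pos"]),R,o
def plan(g,R2,back=0):
    "rotate-at-TCP units total, then shift units total in the final tool frame, to put grasp point at g (back m short along z)"
    p,R,o=now(); w=Ro.from_matrix(R.T@R2).as_rotvec()/.12
    t=np.array(g)-(.078+back)*R2[:,2]; print("TCP now",p,"target",t,"turn",w,"shift",R2.T@(t-p)/.02)
E
python3 - <<'E'
from h import *
c=eyes.get_calibration("top"); im=np.load("top0.npy"); hsv=cv2.cvtColor(im,cv2.COLOR_RGB2HSV)
m=cv2.inRange(hsv,(50,100,40),(75,255,255)); ys,xs=np.nonzero(m)
print("green",plane(c,[(142,168),(165,162),(179,193),(152,193)],[.09,.09,0,0]),"jar",plane(c,[(98,200)],.1),"glass",plane(c,[(207,128)],.0))
g=[.572,.2515,.046];h=np.radians(41.5)
plan(g,Rtool(h,0)); plan(g,Rtool(h,1.05),.1)
E
```

```text
green [[0.6932 0.3552 0.09  ]
 [0.7034 0.2986 0.09  ]
 [0.6473 0.2941 0.    ]
 [0.6543 0.3654 0.    ]] jar [[0.619  0.4556 0.1   ]] glass [[0.8261 0.2137 0.    ]]
TCP now [ 0.1791 -0.5197  0.3016] target [0.572  0.2515 0.124 ] turn [-0.0158 -0.0047 -3.2712] shift [ 40.265  -15.8629   8.8818]
TCP now [ 0.1791 -0.5197  0.3016] target [0.4564 0.1492 0.1346] turn [ 1.7022  8.6284 -2.9717] shift [  8.9475 -15.8629  32.3867]
```

Emit:
{"fn": "carry_out", "kwargs": {
  "deltas": [
    {"wz": -0.8178},
    {"wz": -0.8178},
    {"wz": -0.8178},
    {"wz": -0.8178},
    {"dx": 0.9,"dy": -0.44},
    {"dx": 0.9,"dy": -0.44},
    {"dx": 0.9,"dy": -0.44},
    {"dx": 0.9,"dy": -0.44},
    {"dx": 0.9,"dy": -0.44},
    {"dx": 0.9,"dy": -0.44},
    {"dx": 0.9,"dy": -0.44},
    {"dx": 0.9,"dy": -0.44},
    {"dx": 0.9,"dy": -0.44},
    {"dx": 0.9,"dy": -0.44},
    {"dx": 0.9,"dy": -0.44},
    {"dx": 0.9,"dy": -0.44},
    {"dx": 0.9,"dy": -0.44},
    {"dx": 0.9,"dy": -0.44},
    {"dx": 0.9,"dy": -0.44},
    {"dx": 0.9,"dy": -0.44}
  ]
}}

```text
invalid input
```

Emit:
{"fn": "carry_out", "kwargs": {
  "deltas": [
    {"dx": 0.9,"dy": -0.44},
    {"dx": 0.9,"dy": -0.44},
    {"dx": 0.9,"dy": -0.44},
    {"dx": 0.9,"dy": -0.44},
    {"dx": 0.9,"dy": -0.44},
    {"dx": 0.9,"dy": -0.44},
    {"dx": 0.9,"dy": -0.44},
    {"dx": 0.9,"dy": -0.44},
    {"dx": 0.9,"dy": -0.44},
    {"dx": 0.9,"dy": -0.44},
    {"dx": 0.9,"dy": -0.44},
    {"dx": 0.9,"dy": -0.44},
    {"dx": 0.9,"dy": -0.44},
    {"dx": 0.9,"dy": -0.44},
    {"dx": 0.9,"dy": -0.44},
    {"dx": 0.9,"dy": -0.44},
    {"dx": 0.9,"dy": -0.44},
    {"dx": 0.9,"dy": -0.44},
    {},
    {}
  ]
}}

```text
invalid input
```

Emit:
{"fn": "carry_out", "kwargs": {
  "deltas": [
    {"wy": 0.875},
    {"wy": 0.875},
    {"wy": 0.875},
    {"wy": 0.875},
    {"wy": 0.875},
    {"wy": 0.875},
    {"wy": 0.875},
    {"wy": 0.875},
    {"wy": 0.875},
    {"wy": 0.875},
    {},
    {}
  ]
}}

```text
invalid input
```

```bash
python3 - <<'E'
from h import *
plan([.572,.2515,.046],Rtool(np.radians(41.5),1.05),.08); print(now()[2]["joint_positions"],now()[2]["time"])
c=eyes.get_calibration("wrist"); im=eyes.snapshot("wrist"); cv2.imwrite("pics/w1.png",im[:,:,::-1]); print(c)
print(proj(c,[.572,.2515,.092]))
E
```

```text
TCP now [ 0.1791 -0.5197  0.3016] target [0.4694 0.1607 0.1246] turn [ 1.7022  8.6284 -2.9717] shift [  8.9475 -15.8629  33.3867]
[-1.3421  0.0879  1.3721 -0.      1.6836 -0.1031] 0.1
{'fovy': 70.14461276447517, 'cx': 324.07933453920475, 'cy': 201.10278878597, 'R': array([[ 0.3255, -0.9456, -0.0023],
       [-0.9147, -0.3155,  0.2525],
       [-0.2395, -0.08  , -0.9676]]), 't': array([-0.5489, -0.026 ,  0.3907])}
[[-859.8152 -991.7112]]
```

View pics/w1.png

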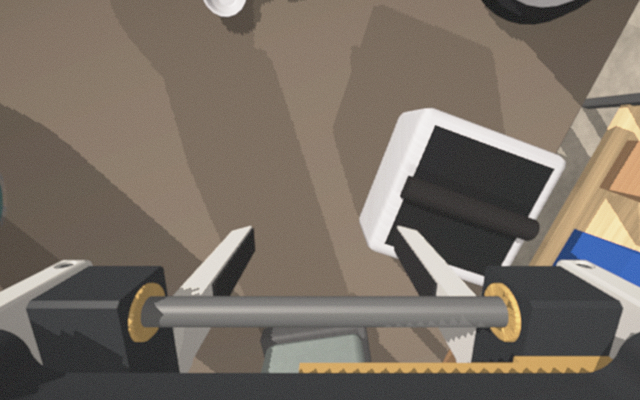

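The moves were refused, so the picture just shows the start view: open fingers over the bench, with no target in sight. I'll send rows with all seven keys.

Emit:
{"fn": "carry_out", "kwargs": {
  "deltas": [
    {"dx": 0,"dy": 0,"dz": 0,"wx": 0,"wy": 0,"wz": -0.82,"gripper": 0},
    {"dx": 0,"dy": 0,"dz": 0,"wx": 0,"wy": 0,"wz": -0.82,"gripper": 0},
    {"dx": 0,"dy": 0,"dz": 0,"wx": 0,"wy": 0,"wz": -0.82,"gripper": 0},
    {"dx": 0,"dy": 0,"dz": 0,"wx": 0,"wy": 0,"wz": -0.82,"gripper": 0},
    {"dx": 0.9,"dy": -0.44,"dz": 0,"wx": 0,"wy": 0,"wz": 0,"gripper": 0},
    {"dx": 0.9,"dy": -0.44,"dz": 0,"wx": 0,"wy": 0,"wz": 0,"gripper": 0}
  ]
}}

```text
time: 0.65
tool_pos: [0.1942, -0.4829, 0.3017]
ee_rot: [-3.14, -0.001, 0.724]
wrist_force: [0.2, 0.7, 0.6]
width: 0.0939
finger_force: 0.0
```

Emit:
{"fn": "carry_out", "kwargs": {
  "deltas": [
    {"dx": 0.9,"dy": -0.44,"dz": 0,"wx": 0,"wy": 0,"wz": 0,"gripper": 0},
    {"dx": 0.9,"dy": -0.44,"dz": 0,"wx": 0,"wy": 0,"wz": 0,"gripper": 0},
    {"dx": 0.9,"dy": -0.44,"dz": 0,"wx": 0,"wy": 0,"wz": 0,"gripper": 0},
    {"dx": 0.9,"dy": -0.44,"dz": 0,"wx": 0,"wy": 0,"wz": 0,"gripper": 0},
    {"dx": 0.9,"dy": -0.44,"dz": 0,"wx": 0,"wy": 0,"wz": 0,"gripper": 0},
    {"dx": 0.9,"dy": -0.44,"dz": 0,"wx": 0,"wy": 0,"wz": 0,"gripper": 0},
    {"dx": 0.9,"dy": -0.44,"dz": 0,"wx": 0,"wy": 0,"wz": 0,"gripper": 0},
    {"dx": 0.9,"dy": -0.44,"dz": 0,"wx": 0,"wy": 0,"wz": 0,"gripper": 0},
    {"dx": 0.9,"dy": -0.44,"dz": 0,"wx": 0,"wy": 0,"wz": 0,"gripper": 0},
    {"dx": 0.9,"dy": -0.44,"dz": 0,"wx": 0,"wy": 0,"wz": 0,"gripper": 0},
    {"dx": 0.9,"dy": -0.44,"dz": 0,"wx": 0,"wy": 0,"wz": 0,"gripper": 0},
    {"dx": 0.9,"dy": -0.44,"dz": 0,"wx": 0,"wy": 0,"wz": 0,"gripper": 0},
    {"dx": 0.9,"dy": -0.44,"dz": 0,"wx": 0,"wy": 0,"wz": 0,"gripper": 0},
    {"dx": 0.9,"dy": -0.44,"dz": 0,"wx": 0,"wy": 0,"wz": 0,"gripper": 0},
    {"dx": 0.9,"dy": -0.44,"dz": 0,"wx": 0,"wy": 0,"wz": 0,"gripper": 0},
    {"dx": 0.9,"dy": -0.44,"dz": 0,"wx": 0,"wy": 0,"wz": 0,"gripper": 0},
    {"dx": 0.9,"dy": -0.44,"dz": 0,"wx": 0,"wy": 0,"wz": 0,"gripper": 0},
    {"dx": 0.9,"dy": -0.44,"dz": 0,"wx": 0,"wy": 0,"wz": 0,"gripper": 0},
    {"dx": 0.9,"dy": -0.44,"dz": 0,"wx": 0,"wy": 0,"wz": 0,"gripper": 0},
    {"dx": 0.9,"dy": -0.44,"dz": 0,"wx": 0,"wy": 0,"wz": 0,"gripper": 0}
  ]
}}

```text
time: 2.32
tool_pos: [0.3471, -0.1114, 0.3024]
ee_rot: [-3.141, 0.0, 0.725]
wrist_force: [0.9, 0.3, -0.3]
width: 0.0939
finger_force: 0.0
```

Emit:
{"fn": "carry_out", "kwargs": {
  "deltas": [
    {"dx": 0.9,"dy": -0.44,"dz": 0,"wx": 0,"wy": 0,"wz": 0,"gripper": 0},
    {"dx": 0.9,"dy": -0.44,"dz": 0,"wx": 0,"wy": 0,"wz": 0,"gripper": 0},
    {"dx": 0.9,"dy": -0.44,"dz": 0,"wx": 0,"wy": 0,"wz": 0,"gripper": 0},
    {"dx": 0.9,"dy": -0.44,"dz": 0,"wx": 0,"wy": 0,"wz": 0,"gripper": 0},
    {"dx": 0.9,"dy": -0.44,"dz": 0,"wx": 0,"wy": 0,"wz": 0,"gripper": 0},
    {"dx": 0.9,"dy": -0.44,"dz": 0,"wx": 0,"wy": 0,"wz": 0,"gripper": 0},
    {"dx": 0.9,"dy": -0.44,"dz": 0,"wx": 0,"wy": 0,"wz": 0,"gripper": 0},
    {"dx": 0.9,"dy": -0.44,"dz": 0,"wx": 0,"wy": 0,"wz": 0,"gripper": 0},
    {"dx": 0,"dy": -0.44,"dz": 0,"wx": 0,"wy": 0.875,"wz": 0,"gripper": 0},
    {"dx": 0,"dy": -0.44,"dz": 0,"wx": 0,"wy": 0.875,"wz": 0,"gripper": 0},
    {"dx": 0,"dy": -0.44,"dz": 0,"wx": 0,"wy": 0.875,"wz": 0,"gripper": 0},
    {"dx": 0,"dy": -0.44,"dz": 0,"wx": 0,"wy": 0.875,"wz": 0,"gripper": 0},
    {"dx": 0,"dy": -0.44,"dz": 0,"wx": 0,"wy": 0.875,"wz": 0,"gripper": 0},
    {"dx": 0,"dy": -0.44,"dz": 0,"wx": 0,"wy": 0.875,"wz": 0,"gripper": 0},
    {"dx": 0,"dy": 0,"dz": 0,"wx": 0,"wy": 0.875,"wz": 0,"gripper": 0},
    {"dx": 0,"dy": 0,"dz": 0,"wx": 0,"wy": 0.875,"wz": 0,"gripper": 0},
    {"dx": 0,"dy": 0,"dz": 0,"wx": 0,"wy": 0.875,"wz": 0,"gripper": 0},
    {"dx": 0,"dy": 0,"dz": 0,"wx": 0,"wy": 0.875,"wz": 0,"gripper": 0},
    {"dx": 0,"dy": 0,"dz": 0,"wx": 0,"wy": 0,"wz": 0,"gripper": 0}
  ]
}}

```text
time: 3.9
tool_pos: [0.3718, 0.0746, 0.2988]
ee_rot: [-3.131, -1.049, 0.712]
wrist_force: [-0.3, 0.2, 0.1]
width: 0.0945
finger_force: 0.0
```

```bash
python3 - <<'E'
from h import *
plan([.572,.2515,.046],Rtool(np.radians(41.5),1.05),.08); print(now()[2]["joint_positions"],now()[2]["time"])
c=eyes.get_calibration("wrist"); im=eyes.snapshot("wrist"); cv2.imwrite("pics/w2.png",im[:,:,::-1]); np.save("w2.npy",im)
print(proj(c,[[.572,.2515,.092],[.572,.2515,0]]))
E
```

```text
TCP now [0.3718 0.0746 0.2988] target [0.4694 0.1607 0.1246] turn [-0.0012  0.0054 -0.0515] shift [-4.3179  0.0056  9.9758]
[-0.5916 -0.713   2.2171  1.0233  1.3849  0.1936] 3.9
[[324.3722 207.7904]
 [324.6462 244.5008]]
```

View pics/w2.png

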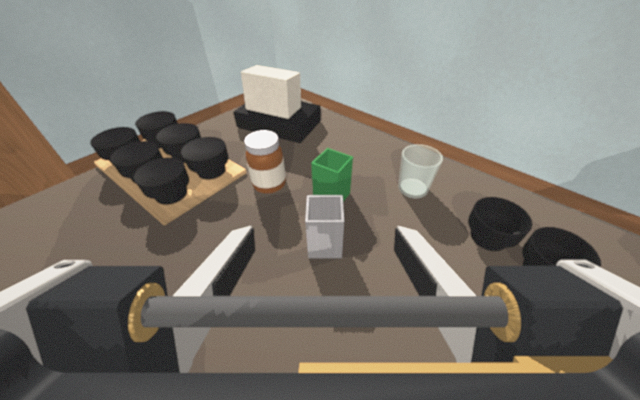

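The beaker is centred and square-on, with its rim at columns 306–343 against a predicted 324. I'll approach and grip.

Emit:
{"fn": "carry_out", "kwargs": {
  "deltas": [
    {"dx": -0.43,"dy": 0,"dz": 1,"wx": 0,"wy": 0,"wz": 0,"gripper": 0},
    {"dx": -0.43,"dy": 0,"dz": 1,"wx": 0,"wy": 0,"wz": 0,"gripper": 0},
    {"dx": -0.43,"dy": 0,"dz": 1,"wx": 0,"wy": 0,"wz": 0,"gripper": 0},
    {"dx": -0.43,"dy": 0,"dz": 1,"wx": 0,"wy": 0,"wz": 0,"gripper": 0},
    {"dx": -0.43,"dy": 0,"dz": 1,"wx": 0,"wy": 0,"wz": 0,"gripper": 0},
    {"dx": -0.43,"dy": 0,"dz": 1,"wx": 0,"wy": 0,"wz": 0,"gripper": 0},
    {"dx": -0.43,"dy": 0,"dz": 1,"wx": 0,"wy": 0,"wz": 0,"gripper": 0},
    {"dx": -0.43,"dy": 0,"dz": 1,"wx": 0,"wy": 0,"wz": 0,"gripper": 0},
    {"dx": -0.43,"dy": 0,"dz": 1,"wx": 0,"wy": 0,"wz": 0,"gripper": 0},
    {"dx": -0.43,"dy": 0,"dz": 1,"wx": 0,"wy": 0,"wz": 0,"gripper": 0},
    {"dx": 0,"dy": 0,"dz": 0,"wx": 0,"wy": 0,"wz": -0.05,"gripper": 0},
    {"dx": 0,"dy": 0,"dz": 0,"wx": 0,"wy": 0,"wz": 0,"gripper": 0}
  ]
}}

```text
time: 4.95
tool_pos: [0.471, 0.1634, 0.128]
ee_rot: [3.134, -1.048, 0.739]
wrist_force: [-0.7, -0.1, 0.3]
width: 0.0943
finger_force: 0.0
```

```bash
python3 - <<'E'
from h import *
plan([.572,.2515,.046],Rtool(np.radians(41.5),1.05)); print(now()[2]["joint_positions"],now()[2]["time"])
E
```

```text
TCP now [0.471  0.1634 0.128 ] target [0.5213 0.2067 0.0848] turn [-0.0422  0.0192  0.0614] shift [-0.2229  0.048   3.9556]
[-0.1298 -0.1725  2.2752  1.355   0.737  -0.2425] 4.95
```

Emit:
{"fn": "carry_out", "kwargs": {
  "deltas": [
    {"dx": -0.04,"dy": 0.01,"dz": 0.8,"wx": 0,"wy": 0,"wz": 0,"gripper": 0},
    {"dx": -0.04,"dy": 0.01,"dz": 0.8,"wx": 0,"wy": 0,"wz": 0,"gripper": 0},
    {"dx": -0.04,"dy": 0.01,"dz": 0.8,"wx": 0,"wy": 0,"wz": 0,"gripper": 0},
    {"dx": -0.04,"dy": 0.01,"dz": 0.8,"wx": 0,"wy": 0,"wz": 0,"gripper": 0},
    {"dx": -0.04,"dy": 0.01,"dz": 0.75,"wx": 0,"wy": 0,"wz": 0,"gripper": 0},
    {"dx": 0,"dy": 0,"dz": 0,"wx": 0,"wy": 0,"wz": 0,"gripper": 0},
    {"dx": 0,"dy": 0,"dz": 0,"wx": 0,"wy": 0,"wz": 0,"gripper": 255},
    {"dx": 0,"dy": 0,"dz": 0,"wx": 0,"wy": 0,"wz": 0,"gripper": 255},
    {"dx": 0,"dy": 0,"dz": 0,"wx": 0,"wy": 0,"wz": 0,"gripper": 255},
    {"dx": 0,"dy": 0,"dz": 0,"wx": 0,"wy": 0,"wz": 0,"gripper": 255},
    {"dx": 0,"dy": 0,"dz": 0,"wx": 0,"wy": 0,"wz": 0,"gripper": 255},
    {"dx": 0,"dy": 0,"dz": 0,"wx": 0,"wy": 0,"wz": 0,"gripper": 255}
  ]
}}

```text
time: 5.95
tool_pos: [0.5212, 0.2051, 0.0862]
ee_rot: [3.13, -1.051, 0.738]
wrist_force: [-1.6, 1.9, 0.3]
width: 0.0574
finger_force: 0.5
```

```bash
python3 - <<'E'
from h import *
R=Rtool(np.radians(41.5),1.05)
plan([.572,.2515,.046],R); print(now()[2]["joint_positions"],now()[2]["time"])
print("world up in tool",R.T@[0,0,1],"-h",R.T@[-np.cos(.724),-np.sin(.724),0])
E
```

```text
TCP now [0.5212 0.2051 0.0862] target [0.5213 0.2067 0.0848] turn [-0.0051 -0.0048  0.0565] shift [-0.0332 -0.053   0.0827]
[ 0.0076  0.0602  2.1785  1.5965  0.6073 -0.4469] 5.95
world up in tool [ 0.8674 -0.     -0.4976] -h [-0.4976 -0.0003 -0.8674]
```

Emit:
{"fn": "carry_out", "kwargs": {
  "deltas": [
    {"dx": 0,"dy": 0,"dz": 0,"wx": 0,"wy": 0,"wz": 0,"gripper": 255},
    {"dx": 0,"dy": 0,"dz": 0,"wx": 0,"wy": 0,"wz": 0,"gripper": 255},
    {"dx": 0,"dy": 0,"dz": 0,"wx": 0,"wy": 0,"wz": 0,"gripper": 255}
  ]
}}

```text
time: 6.2
tool_pos: [0.5214, 0.2054, 0.0862]
ee_rot: [3.131, -1.051, 0.737]
wrist_force: [-2.0, -1.0, 3.2]
width: 0.0557
finger_force: 30.0
```

Emit:
{"fn": "carry_out", "kwargs": {
  "deltas": [
    {"dx": 0.26,"dy": 0,"dz": -0.15,"wx": 0,"wy": 0,"wz": 0,"gripper": 255},
    {"dx": 0.52,"dy": 0,"dz": -0.3,"wx": 0,"wy": 0,"wz": 0,"gripper": 255},
    {"dx": 0.52,"dy": 0,"dz": -0.3,"wx": 0,"wy": 0,"wz": 0,"gripper": 255},
    {"dx": 0.52,"dy": 0,"dz": -0.3,"wx": 0,"wy": 0,"wz": 0,"gripper": 255},
    {"dx": 0.52,"dy": 0,"dz": -0.3,"wx": 0,"wy": 0,"wz": 0,"gripper": 255},
    {"dx": -0.3,"dy": 0,"dz": -0.54,"wx": 0,"wy": 0,"wz": 0,"gripper": 255},
    {"dx": -0.3,"dy": 0,"dz": -0.54,"wx": 0,"wy": 0,"wz": 0,"gripper": 255},
    {"dx": -0.3,"dy": 0,"dz": -0.54,"wx": 0,"wy": 0,"wz": 0,"gripper": 255},
    {"dx": -0.3,"dy": 0,"dz": -0.54,"wx": 0,"wy": 0,"wz": 0,"gripper": 255},
    {"dx": 0,"dy": 0,"dz": 0,"wx": 0,"wy": 0,"wz": 0,"gripper": 255}
  ]
}}

```text
time: 7.03
tool_pos: [0.4824, 0.1718, 0.1386]
ee_rot: [3.133, -1.047, 0.735]
wrist_force: [-0.2, -0.4, -2.4]
width: 0.0559
finger_force: 30.0
```

```bash
python3 - <<'E'
from h import *
p,R,o=now(); print(p,p+.078*R[:,2],o["ee_rot"],o["joint_positions"],o["width"],o["finger_force"],o["wrist_force"])
E
```

```text
[0.4824 0.1718 0.1386] [0.5329 0.2166 0.0995] [ 3.1326 -1.0467  0.7353] [-0.0958 -0.1666  2.2426  1.3349  0.7096 -0.1912] 0.05587006571009137 29.981144294142723 [-0.2079 -0.4233 -2.4185]
```

Emit:
{"fn": "carry_out", "kwargs": {
  "deltas": [
    {"dx": 0.38,"dy": 0,"dz": 0.02,"wx": 0,"wy": -0.82,"wz": 0,"gripper": 255},
    {"dx": 0.38,"dy": 0,"dz": 0.02,"wx": 0,"wy": -0.82,"wz": 0,"gripper": 255},
    {"dx": 0.38,"dy": 0,"dz": 0.02,"wx": 0,"wy": -0.82,"wz": 0,"gripper": 255},
    {"dx": 0.38,"dy": 0,"dz": 0.02,"wx": 0,"wy": -0.82,"wz": 0,"gripper": 255},
    {"dx": 0.38,"dy": 0,"dz": 0.02,"wx": 0,"wy": -0.82,"wz": 0,"gripper": 255},
    {"dx": 0.38,"dy": 0,"dz": 0.02,"wx": 0,"wy": -0.82,"wz": 0,"gripper": 255},
    {"dx": 0.38,"dy": 0,"dz": 0.02,"wx": 0,"wy": -0.82,"wz": 0,"gripper": 255},
    {"dx": 0.38,"dy": 0,"dz": 0.02,"wx": 0,"wy": -0.82,"wz": 0,"gripper": 255},
    {"dx": 0.38,"dy": 0,"dz": 0.02,"wx": 0,"wy": -0.82,"wz": 0,"gripper": 255},
    {"dx": 0.38,"dy": 0,"dz": 0.02,"wx": 0,"wy": -0.82,"wz": 0,"gripper": 255},
    {"dx": 0.38,"dy": 0,"dz": 0.02,"wx": 0,"wy": -0.82,"wz": 0,"gripper": 255},
    {"dx": 0.38,"dy": 0,"dz": 0.02,"wx": 0,"wy": -0.82,"wz": 0,"gripper": 255},
    {"dx": 0.38,"dy": 0,"dz": 0.02,"wx": 0,"wy": -0.82,"wz": 0,"gripper": 255},
    {"dx": 0.38,"dy": 0,"dz": 0.02,"wx": 0,"wy": -0.82,"wz": 0,"gripper": 255},
    {"dx": 0.38,"dy": 0,"dz": 0.02,"wx": 0,"wy": -0.82,"wz": 0,"gripper": 255},
    {"dx": 0.38,"dy": 0,"dz": 0.02,"wx": 0,"wy": -0.8,"wz": 0,"gripper": 255},
    {"dx": 0,"dy": 0,"dz": 0,"wx": 0,"wy": 0,"wz": 0,"gripper": 255},
    {"dx": 0,"dy": 0,"dz": 0,"wx": 0,"wy": 0,"wz": 0,"gripper": 255}
  ]
}}

```text
time: 8.53
tool_pos: [0.5594, 0.244, 0.166]
ee_rot: [-3.139, 0.469, 0.738]
wrist_force: [0.2, -0.1, -2.5]
width: 0.056
finger_force: 30.0
```

```bash
python3 - <<'E'
from h import *
p,R,o=now(); print(p,p+.078*R[:,2],o["ee_rot"],o["joint_positions"],o["width"],o["finger_force"],o["wrist_force"])
g=p+.078*R[:,2]; plan([g[0],g[1],.029],Rtool(.735,1.047-1.571))
im=eyes.snapshot("side"); cv2.imwrite("pics/s2.png",cv2.resize(im[200:320,180:340,::-1],None,fx=4,fy=4))
E
```

```text
[0.5594 0.244  0.166 ] [0.5332 0.2204 0.0965] [-3.1392  0.4689  0.7383] [ 0.3829  0.5359  1.1276 -0.1656  1.9178  1.1944] 0.055983244591455796 29.981266781687737 [ 0.2438 -0.1139 -2.506 ]
TCP now [0.5594 0.244  0.166 ] target [0.5621 0.2465 0.0965] turn [-0.0066 -0.4589  0.0248] shift [ 1.9025 -0.0034  2.9148]
```

View pics/s2.png

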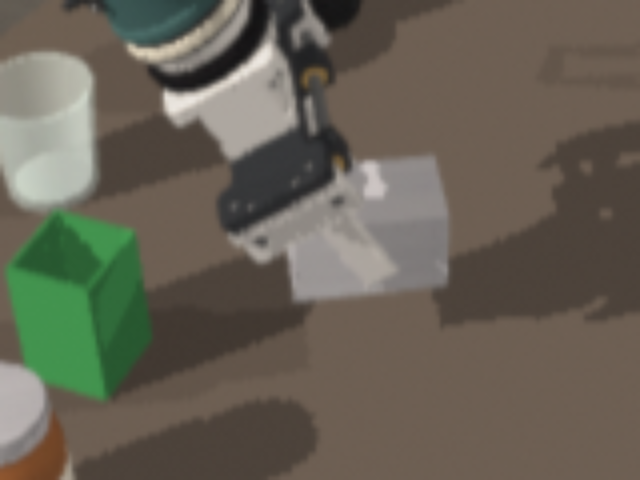

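It's level, mouth outward, about 3° short of the full turn. I'll finish the turn and lower it.

Emit:
{"fn": "carry_out", "kwargs": {
  "deltas": [
    {"dx": 0.2,"dy": 0,"dz": 0,"wx": 0,"wy": -0.43,"wz": 0,"gripper": 255},
    {"dx": 0.25,"dy": 0,"dz": 0.434,"wx": 0,"wy": 0,"wz": 0,"gripper": 255},
    {"dx": 0.25,"dy": 0,"dz": 0.434,"wx": 0,"wy": 0,"wz": 0,"gripper": 255},
    {"dx": 0.25,"dy": 0,"dz": 0.434,"wx": 0,"wy": 0,"wz": 0,"gripper": 255},
    {"dx": 0.25,"dy": 0,"dz": 0.434,"wx": 0,"wy": 0,"wz": 0,"gripper": 255},
    {"dx": 0.25,"dy": 0,"dz": 0.434,"wx": 0,"wy": 0,"wz": 0,"gripper": 255},
    {"dx": 0.2,"dy": 0,"dz": 0.35,"wx": 0,"wy": 0,"wz": 0,"gripper": 255},
    {"dx": 0,"dy": 0,"dz": 0,"wx": 0,"wy": 0,"wz": 0,"gripper": 255},
    {"dx": 0,"dy": 0,"dz": 0,"wx": 0,"wy": 0,"wz": 0,"gripper": 255}
  ]
}}

```text
time: 9.33
tool_pos: [0.5617, 0.2451, 0.1089]
ee_rot: [-3.141, 0.52, 0.736]
wrist_force: [1.1, -0.6, -2.6]
width: 0.0558
finger_force: 30.0
```

```bash
python3 - <<'E'
from h import *
p,R,o=now(); print(p,p+.078*R[:,2],o["ee_rot"],o["wrist_force"],o["wrist_torque"])
E
```

```text
[0.5617 0.2451 0.1089] [0.5329 0.2191 0.0412] [-3.1412  0.5198  0.7357] [ 1.0939 -0.5746 -2.576 ] [ 0.239  -0.3924  0.0135]
```

Lower about 12 mm more, then in 1 mm steps while watching the force.

Emit:
{"fn": "carry_out", "kwargs": {
  "deltas": [
    {"dx": 0.1,"dy": 0,"dz": 0.174,"wx": 0,"wy": 0,"wz": 0,"gripper": 255},
    {"dx": 0.1,"dy": 0,"dz": 0.174,"wx": 0,"wy": 0,"wz": 0,"gripper": 255},
    {"dx": 0.05,"dy": 0,"dz": 0.087,"wx": 0,"wy": 0,"wz": 0,"gripper": 255},
    {"dx": 0.025,"dy": 0,"dz": 0.043,"wx": 0,"wy": 0,"wz": 0,"gripper": 255},
    {"dx": 0,"dy": 0,"dz": 0,"wx": 0,"wy": 0,"wz": 0,"gripper": 255},
    {"dx": 0,"dy": 0,"dz": 0,"wx": 0,"wy": 0,"wz": 0,"gripper": 255}
  ]
}}

```text
time: 9.83
tool_pos: [0.5621, 0.2454, 0.0988]
ee_rot: [3.141, 0.518, 0.736]
wrist_force: [-0.1, 0.0, -2.1]
width: 0.0559
finger_force: 30.0
```

Emit:
{"fn": "carry_out", "kwargs": {
  "deltas": [
    {"dx": 0.025,"dy": 0,"dz": 0.043,"wx": 0,"wy": 0,"wz": 0,"gripper": 255},
    {"dx": 0,"dy": 0,"dz": 0,"wx": 0,"wy": 0,"wz": 0,"gripper": 255}
  ]
}}

```text
time: 10.0
tool_pos: [0.5623, 0.2455, 0.0982]
ee_rot: [3.141, 0.518, 0.735]
wrist_force: [0.8, 0.3, -0.6]
width: 0.0558
finger_force: 30.0
```

```bash
python3 - <<'E'
from h import *
p,R,o=now(); print(p,p+.078*R[:,2],o["ee_rot"],o["wrist_force"],o["wrist_torque"])
E
```

```text
[0.5623 0.2455 0.0982] [0.5337 0.2195 0.0304] [3.1409 0.5176 0.7353] [ 0.7854  0.298  -0.6462] [ 0.2382 -0.2624  0.    ]
```

Emit:
{"fn": "carry_out", "kwargs": {
  "deltas": [
    {"dx": 0.025,"dy": 0,"dz": 0.043,"wx": 0,"wy": 0,"wz": 0,"gripper": 255},
    {"dx": 0,"dy": 0,"dz": 0,"wx": 0,"wy": 0,"wz": 0,"gripper": 255},
    {"dx": 0,"dy": 0,"dz": 0,"wx": 0,"wy": 0,"wz": 0,"gripper": 255}
  ]
}}

```text
time: 10.25
tool_pos: [0.5623, 0.2455, 0.0981]
ee_rot: [3.141, 0.518, 0.735]
wrist_force: [0.5, 1.3, 5.3]
width: 0.0559
finger_force: 30.0
```

Contact made. Release, then retreat along the tool axis.

Emit:
{"fn": "carry_out", "kwargs": {
  "deltas": [
    {"dx": 0,"dy": 0,"dz": 0,"wx": 0,"wy": 0,"wz": 0,"gripper": 0},
    {"dx": 0,"dy": 0,"dz": 0,"wx": 0,"wy": 0,"wz": 0,"gripper": 0},
    {"dx": 0,"dy": 0,"dz": 0,"wx": 0,"wy": 0,"wz": 0,"gripper": 0},
    {"dx": 0,"dy": 0,"dz": 0,"wx": 0,"wy": 0,"wz": 0,"gripper": 0},
    {"dx": 0,"dy": 0,"dz": 0,"wx": 0,"wy": 0,"wz": 0,"gripper": 0},
    {"dx": 0,"dy": 0,"dz": 0,"wx": 0,"wy": 0,"wz": 0,"gripper": 0},
    {"dx": 0,"dy": 0,"dz": -0.5,"wx": 0,"wy": 0,"wz": 0,"gripper": 0},
    {"dx": 0,"dy": 0,"dz": -1,"wx": 0,"wy": 0,"wz": 0,"gripper": 0},
    {"dx": 0,"dy": 0,"dz": -1,"wx": 0,"wy": 0,"wz": 0,"gripper": 0},
    {"dx": 0,"dy": 0,"dz": -1,"wx": 0,"wy": 0,"wz": 0,"gripper": 0},
    {"dx": 0,"dy": 0,"dz": -1,"wx": 0,"wy": 0,"wz": 0,"gripper": 0},
    {"dx": 0,"dy": 0,"dz": -1,"wx": 0,"wy": 0,"wz": 0,"gripper": 0},
    {"dx": 0,"dy": 0,"dz": -1,"wx": 0,"wy": 0,"wz": 0,"gripper": 0},
    {"dx": 0,"dy": 0,"dz": 0,"wx": 0,"wy": 0,"wz": 0,"gripper": 0}
  ]
}}

```text
time: 11.42
tool_pos: [0.6116, 0.29, 0.2144]
ee_rot: [3.138, 0.51, 0.734]
wrist_force: [0.6, 0.8, 0.1]
width: 0.0939
finger_force: 0.0
```

```bash
python3 - <<'E'
from h import *
p,R,o=now(); print(p,o["ee_rot"],o["joint_positions"])
c=eyes.get_calibration("wrist"); im=eyes.snapshot("wrist"); np.save("w3.npy",im);cv2.imwrite("pics/w3.png",im[:,:,::-1])
print(proj(c,[[.5337,.2195,.028],[.5337+.0345,.2195+.0308,.028],[.5337-.0345,.2195-.0308,.028]]))
plan([.5337,.2195,.03],Rtool(.7353,1.05),.1)
E
```

```text
[0.6116 0.29   0.2144] [3.1381 0.5099 0.7345] [ 0.4174  0.6957  0.7974 -0.1843  2.1282  1.1934]
[[323.6325 198.3598]
 [323.9226 163.2189]
 [323.3976 226.8197]]
TCP now [0.6109 0.2895 0.2123] target [0.4192 0.1159 0.1186] turn [ 0.0177 13.0219  0.012 ] shift [-10.5002   0.005   -8.8817]
```

View pics/w3.png

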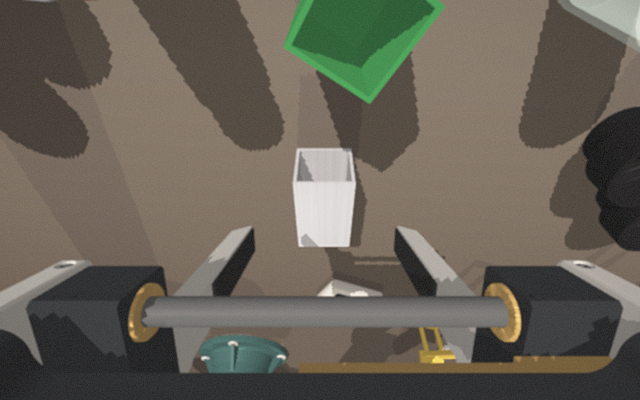

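Beaker lies straight at column 324 with its mouth up-image (away from the robot), rows 150–246. Moving round for the second grasp.

Emit:
{"fn": "carry_out", "kwargs": {
  "deltas": [
    {"dx": -0.95,"dy": 0,"dz": 0.2,"wx": 0,"wy": 0,"wz": 0,"gripper": 0},
    {"dx": -0.95,"dy": 0,"dz": 0.2,"wx": 0,"wy": 0,"wz": 0,"gripper": 0},
    {"dx": -0.95,"dy": 0,"dz": 0.2,"wx": 0,"wy": 0,"wz": 0,"gripper": 0},
    {"dx": -0.95,"dy": 0,"dz": 0.2,"wx": 0,"wy": 0,"wz": 0,"gripper": 0},
    {"dx": -0.95,"dy": 0,"dz": 0.2,"wx": 0,"wy": 0,"wz": 0,"gripper": 0},
    {"dx": -0.95,"dy": 0,"dz": 0.2,"wx": 0,"wy": 0,"wz": 0,"gripper": 0},
    {"dx": -0.95,"dy": 0,"dz": 0.2,"wx": 0,"wy": 0,"wz": 0,"gripper": 0},
    {"dx": -0.95,"dy": 0,"dz": 0.2,"wx": 0,"wy": 0,"wz": 0,"gripper": 0},
    {"dx": -0.95,"dy": 0,"dz": 0.2,"wx": 0,"wy": 0,"wz": 0,"gripper": 0},
    {"dx": -0.95,"dy": 0,"dz": 0.2,"wx": 0,"wy": 0,"wz": 0,"gripper": 0},
    {"dx": -0.95,"dy": 0,"dz": 0.2,"wx": 0,"wy": 0,"wz": 0,"gripper": 0},
    {"dx": -0.95,"dy": 0,"dz": 0.2,"wx": 0,"wy": 0,"wz": 0,"gripper": 0},
    {"dx": -0.95,"dy": 0,"dz": 0.2,"wx": 0,"wy": 0,"wz": 0,"gripper": 0},
    {"dx": -0.95,"dy": 0,"dz": 0.2,"wx": 0,"wy": 0,"wz": 0,"gripper": 0}
  ]
}}

```text
time: 12.63
tool_pos: [0.4163, 0.114, 0.2917]
ee_rot: [-3.141, 0.52, 0.736]
wrist_force: [0.8, -0.1, 0.3]
width: 0.0936
finger_force: 0.0
```

Emit:
{"fn": "carry_out", "kwargs": {
  "deltas": [
    {"dx": 0,"dy": 0,"dz": 0,"wx": 0,"wy": 0.93,"wz": 0,"gripper": 0},
    {"dx": 0,"dy": 0,"dz": 0,"wx": 0,"wy": 0.93,"wz": 0,"gripper": 0},
    {"dx": 0,"dy": 0,"dz": 0,"wx": 0,"wy": 0.93,"wz": 0,"gripper": 0},
    {"dx": 0,"dy": 0,"dz": 0,"wx": 0,"wy": 0.93,"wz": 0,"gripper": 0},
    {"dx": 0,"dy": 0,"dz": 0,"wx": 0,"wy": 0.93,"wz": 0,"gripper": 0},
    {"dx": 0,"dy": 0,"dz": 0,"wx": 0,"wy": 0.93,"wz": 0,"gripper": 0},
    {"dx": 0,"dy": 0,"dz": 0,"wx": 0,"wy": 0.93,"wz": 0,"gripper": 0},
    {"dx": 0,"dy": 0,"dz": 0,"wx": 0,"wy": 0.93,"wz": 0,"gripper": 0},
    {"dx": 0,"dy": 0,"dz": 0,"wx": 0,"wy": 0.93,"wz": 0,"gripper": 0},
    {"dx": 0,"dy": 0,"dz": 0,"wx": 0,"wy": 0.93,"wz": 0,"gripper": 0},
    {"dx": 0,"dy": 0,"dz": 0,"wx": 0,"wy": 0.93,"wz": 0,"gripper": 0},
    {"dx": 0,"dy": 0,"dz": 0,"wx": 0,"wy": 0.93,"wz": 0,"gripper": 0},
    {"dx": 0,"dy": 0,"dz": 0,"wx": 0,"wy": 0.93,"wz": 0,"gripper": 0},
    {"dx": 0,"dy": 0,"dz": 0,"wx": 0,"wy": 0.93,"wz": 0,"gripper": 0},
    {"dx": 0,"dy": 0,"dz": 0,"wx": 0,"wy": 0,"wz": 0,"gripper": 0}
  ]
}}

```text
time: 13.88
tool_pos: [0.4156, 0.1144, 0.2867]
ee_rot: [-3.127, -1.041, 0.719]
wrist_force: [0.0, -0.5, -1.4]
width: 0.0941
finger_force: 0.0
```

```bash
python3 - <<'E'
from h import *
c=eyes.get_calibration("wrist"); im=eyes.snapshot("wrist")
print("beaker predicted px",proj(c,[[.5337,.2195,.028]]))
g=cv2.cvtColor(im,cv2.COLOR_RGB2HSV); m=((g[...,1]<25)&(g[...,2]>120)).astype(np.uint8); m[265:]=0
n,_,st,ce=cv2.connectedComponentsWithStats(m); print([(st[i],ce[i]) for i in range(1,n) if st[i][4]>300])
cv2.imwrite("pics/w4.png",im[:,:,::-1])
plan([.5337,.2195,.03],Rtool(.7353,1.05),.08); print(now()[2]["joint_positions"])
E
```

```text
beaker predicted px [[326.0745 289.1371]]
[(array([    0,     0,   640,   217, 85977], dtype=int32), array([350.0817,  71.858 ])), (array([239, 139,  38,  28, 865], dtype=int32), array([257.6775, 152.2566])), (array([ 409,  155,   50,   59, 2119], dtype=int32), array([430.9014, 182.6234])), (array([202, 226,  50,  39, 737], dtype=int32), array([227.0136, 247.2157])), (array([397, 226,  50,  39, 763], dtype=int32), array([420.8558, 247.1796])), (array([306, 250,  42,  15, 603], dtype=int32), array([326.3051, 257.2023]))]
TCP now [0.4163 0.1143 0.2886] target [0.4321 0.1276 0.1086] turn [-0.0018  0.0914 -0.0517] shift [-7.2949  0.0359  5.3682]
[-0.3487 -0.5845  2.1739  0.9905  1.1458  0.2514]
```

Emit:
{"fn": "carry_out", "kwargs": {
  "deltas": [
    {"dx": -0.91,"dy": 0,"dz": 0.67,"wx": 0,"wy": 0,"wz": 0,"gripper": 0},
    {"dx": -0.91,"dy": 0,"dz": 0.67,"wx": 0,"wy": 0,"wz": 0,"gripper": 0},
    {"dx": -0.91,"dy": 0,"dz": 0.67,"wx": 0,"wy": 0,"wz": 0,"gripper": 0},
    {"dx": -0.91,"dy": 0,"dz": 0.67,"wx": 0,"wy": 0,"wz": 0,"gripper": 0},
    {"dx": -0.91,"dy": 0,"dz": 0.67,"wx": 0,"wy": 0,"wz": 0,"gripper": 0},
    {"dx": -0.91,"dy": 0,"dz": 0.67,"wx": 0,"wy": 0,"wz": 0,"gripper": 0},
    {"dx": -0.91,"dy": 0,"dz": 0.67,"wx": 0,"wy": 0,"wz": 0,"gripper": 0},
    {"dx": -0.91,"dy": 0,"dz": 0.67,"wx": 0,"wy": 0.09,"wz": -0.05,"gripper": 0},
    {"dx": 0,"dy": 0,"dz": 0,"wx": 0,"wy": 0,"wz": 0,"gripper": 0},
    {"dx": 0,"dy": 0,"dz": 0,"wx": 0,"wy": 0,"wz": 0,"gripper": 0}
  ]
}}

```text
time: 14.77
tool_pos: [0.4321, 0.1288, 0.1122]
ee_rot: [3.138, -1.052, 0.744]
wrist_force: [0.2, 0.2, 1.0]
width: 0.0941
finger_force: 0.0
```

```bash
python3 - <<'E'
from h import *
plan([.533,.219,.03],Rtool(.7353,1.05)); o=now()[2]; print(o["joint_positions"],o["ee_rot"])
# axial check from w3 via its pose: beaker top-face ends seen from side
E
```

```text
TCP now [0.4321 0.1288 0.1122] target [0.4828 0.1736 0.0688] turn [-0.0327 -0.0159  0.0345] shift [-0.1984  0.0375  4.0144]
[-0.2835 -0.2367  2.3686  1.3334  0.8677 -0.3268] [ 3.1383 -1.0519  0.7436]
```

Emit:
{"fn": "carry_out", "kwargs": {
  "deltas": [
    {"dx": -0.04,"dy": 0.01,"dz": 0.8,"wx": 0,"wy": 0,"wz": 0,"gripper": 0},
    {"dx": -0.04,"dy": 0.01,"dz": 0.8,"wx": 0,"wy": 0,"wz": 0,"gripper": 0},
    {"dx": -0.04,"dy": 0.01,"dz": 0.8,"wx": 0,"wy": 0,"wz": 0,"gripper": 0},
    {"dx": -0.04,"dy": 0.01,"dz": 0.8,"wx": 0,"wy": 0,"wz": 0,"gripper": 0},
    {"dx": -0.04,"dy": 0.01,"dz": 0.8,"wx": 0,"wy": 0,"wz": 0,"gripper": 0},
    {"dx": 0,"dy": 0,"dz": 0,"wx": 0,"wy": 0,"wz": 0,"gripper": 0},
    {"dx": 0,"dy": 0,"dz": 0,"wx": 0,"wy": 0,"wz": 0,"gripper": 0},
    {"dx": 0,"dy": 0,"dz": 0,"wx": 0,"wy": 0,"wz": 0,"gripper": 255},
    {"dx": 0,"dy": 0,"dz": 0,"wx": 0,"wy": 0,"wz": 0,"gripper": 255},
    {"dx": 0,"dy": 0,"dz": 0,"wx": 0,"wy": 0,"wz": 0,"gripper": 255},
    {"dx": 0,"dy": 0,"dz": 0,"wx": 0,"wy": 0,"wz": 0,"gripper": 255},
    {"dx": 0,"dy": 0,"dz": 0,"wx": 0,"wy": 0,"wz": 0,"gripper": 255},
    {"dx": 0,"dy": 0,"dz": 0,"wx": 0,"wy": 0,"wz": 0,"gripper": 255},
    {"dx": 0,"dy": 0,"dz": 0,"wx": 0,"wy": 0,"wz": 0,"gripper": 255},
    {"dx": 0,"dy": 0,"dz": 0,"wx": 0,"wy": 0,"wz": 0,"gripper": 255},
    {"dx": 0,"dy": 0,"dz": 0,"wx": 0,"wy": 0,"wz": 0,"gripper": 255}
  ]
}}

```text
time: 16.1
tool_pos: [0.4833, 0.1726, 0.0703]
ee_rot: [3.131, -1.055, 0.748]
wrist_force: [-1.7, -1.5, 2.2]
width: 0.0558
finger_force: 30.0
```

```bash
python3 - <<'E'
from h import *
plan([.533,.219,.03],Rtool(.7353,1.05)); p,R,o=now(); print(o["joint_positions"],o["ee_rot"],p+.078*R[:,2])
E
```

```text
TCP now [0.4833 0.1726 0.0703] target [0.4828 0.1736 0.0688] turn [-0.0025 -0.0454  0.0513] shift [-0.0558 -0.0514  0.0514]
[-0.1005  0.0173  2.277   1.5967  0.7022 -0.5394] [ 3.131  -1.0554  0.7478] [0.5336 0.2182 0.0318]
```

Firm grip. Lift, then turn it mouth down.

Emit:
{"fn": "carry_out", "kwargs": {
  "deltas": [
    {"dx": 0.4,"dy": 0,"dz": -0.23,"wx": 0,"wy": 0,"wz": 0,"gripper": 255},
    {"dx": 0.8,"dy": 0,"dz": -0.46,"wx": 0,"wy": 0,"wz": 0,"gripper": 255},
    {"dx": 0.8,"dy": 0,"dz": -0.46,"wx": 0,"wy": 0,"wz": 0,"gripper": 255},
    {"dx": 0.8,"dy": 0,"dz": -0.46,"wx": 0,"wy": 0,"wz": 0,"gripper": 255},
    {"dx": 0.8,"dy": 0,"dz": -0.46,"wx": 0,"wy": 0,"wz": 0,"gripper": 255},
    {"dx": 0.8,"dy": 0,"dz": -0.46,"wx": 0,"wy": 0,"wz": 0,"gripper": 255},
    {"dx": 0.8,"dy": 0,"dz": -0.46,"wx": 0,"wy": 0,"wz": 0,"gripper": 255},
    {"dx": 0.8,"dy": 0,"dz": -0.46,"wx": 0,"wy": 0,"wz": 0,"gripper": 255},
    {"dx": 0.8,"dy": 0,"dz": -0.46,"wx": 0,"wy": 0,"wz": 0,"gripper": 255},
    {"dx": 0,"dy": 0,"dz": 0,"wx": 0,"wy": 0,"wz": 0,"gripper": 255}
  ]
}}

```text
time: 16.93
tool_pos: [0.4831, 0.1725, 0.2309]
ee_rot: [3.12, -1.059, 0.757]
wrist_force: [0.4, -0.5, -0.8]
width: 0.056
finger_force: 30.0
```

Emit:
{"fn": "carry_out", "kwargs": {
  "deltas": [
    {"dx": 0.36,"dy": 0,"dz": 0.02,"wx": 0,"wy": -0.78,"wz": 0,"gripper": 255},
    {"dx": 0.36,"dy": 0,"dz": 0.02,"wx": 0,"wy": -0.78,"wz": 0,"gripper": 255},
    {"dx": 0.36,"dy": 0,"dz": 0.02,"wx": 0,"wy": -0.78,"wz": 0,"gripper": 255},
    {"dx": 0.36,"dy": 0,"dz": 0.02,"wx": 0,"wy": -0.78,"wz": 0,"gripper": 255},
    {"dx": 0.36,"dy": 0,"dz": 0.02,"wx": 0,"wy": -0.78,"wz": 0,"gripper": 255},
    {"dx": 0.36,"dy": 0,"dz": 0.02,"wx": 0,"wy": -0.78,"wz": 0,"gripper": 255},
    {"dx": 0.36,"dy": 0,"dz": 0.02,"wx": 0,"wy": -0.78,"wz": 0,"gripper": 255},
    {"dx": 0.36,"dy": 0,"dz": 0.02,"wx": 0,"wy": -0.78,"wz": 0,"gripper": 255},
    {"dx": 0.36,"dy": 0,"dz": 0.02,"wx": 0,"wy": -0.78,"wz": 0,"gripper": 255},
    {"dx": 0.36,"dy": 0,"dz": 0.02,"wx": 0,"wy": -0.78,"wz": 0,"gripper": 255},
    {"dx": 0.36,"dy": 0,"dz": 0.02,"wx": 0,"wy": -0.78,"wz": 0,"gripper": 255},
    {"dx": 0.36,"dy": 0,"dz": 0.02,"wx": 0,"wy": -0.78,"wz": 0,"gripper": 255},
    {"dx": 0.36,"dy": 0,"dz": 0.02,"wx": 0,"wy": -0.78,"wz": 0,"gripper": 255},
    {"dx": 0.36,"dy": 0,"dz": 0.02,"wx": 0,"wy": -0.78,"wz": 0,"gripper": 255},
    {"dx": 0,"dy": 0,"dz": 0,"wx": 0,"wy": 0,"wz": 0,"gripper": 255},
    {"dx": 0,"dy": 0,"dz": 0,"wx": 0,"wy": 0,"wz": 0,"gripper": 255}
  ]
}}

```text
time: 18.27
tool_pos: [0.5462, 0.232, 0.2586]
ee_rot: [3.14, 0.26, 0.74]
wrist_force: [-0.0, 0.3, -1.1]
width: 0.0563
finger_force: 30.0
```

```bash
cat >> h.py <<'E'
def goal(seat,yaw,up=0.,off=.0035,zc=.0465):
    H=np.array([np.cos(yaw),np.sin(yaw),0]);Z=np.array([0,0,1.])
    xr=H*np.cos(.26)+Z*np.sin(.26); n=-H*np.sin(.26)+Z*np.cos(.26)
    return np.array(seat)+n*zc+xr*off+Z*up
E
python3 - <<'E'
from h import *
yaw=np.radians(19.8); print(goal([.609,-.2575,.08],yaw,.08))
plan(goal([.609,-.2575,.08],yaw,.08),Rtool(yaw,-.256)); p,R,o=now(); print(o["joint_positions"],o["ee_rot"],p+.078*R[:,2])
E
```

```text
[ 0.6009 -0.2604  0.2058]
TCP now [0.5462 0.232  0.2586] target [ 0.6195 -0.2537  0.2813] turn [0.854  0.027  3.1805] shift [-4.9069 24.0924  0.1107]
[ 0.3488  0.3357  1.1799 -0.1043  1.8645  1.1609] [3.1397 0.2596 0.7403] [0.5315 0.2184 0.1832]
```

Emit:
{"fn": "carry_out", "kwargs": {
  "deltas": [
    {"dx": 0,"dy": 0,"dz": 0,"wx": 0.1,"wy": 0,"wz": 0.4,"gripper": 255},
    {"dx": 0,"dy": 0,"dz": 0,"wx": 0.15,"wy": 0,"wz": 0.56,"gripper": 255},
    {"dx": 0,"dy": 0,"dz": 0,"wx": 0.15,"wy": 0,"wz": 0.56,"gripper": 255},
    {"dx": 0,"dy": 0,"dz": 0,"wx": 0.15,"wy": 0,"wz": 0.56,"gripper": 255},
    {"dx": 0,"dy": 0,"dz": 0,"wx": 0.15,"wy": 0,"wz": 0.56,"gripper": 255},
    {"dx": 0,"dy": 0,"dz": 0,"wx": 0.15,"wy": 0.03,"wz": 0.54,"gripper": 255},
    {"dx": -0.08,"dy": 0.4,"dz": 0,"wx": 0,"wy": 0,"wz": 0,"gripper": 255},
    {"dx": -0.14,"dy": 0.7,"dz": 0,"wx": 0,"wy": 0,"wz": 0,"gripper": 255},
    {"dx": -0.2,"dy": 0.98,"dz": 0,"wx": 0,"wy": 0,"wz": 0,"gripper": 255},
    {"dx": -0.2,"dy": 0.98,"dz": 0,"wx": 0,"wy": 0,"wz": 0,"gripper": 255},
    {"dx": -0.2,"dy": 0.98,"dz": 0,"wx": 0,"wy": 0,"wz": 0,"gripper": 255},
    {"dx": -0.2,"dy": 0.98,"dz": 0,"wx": 0,"wy": 0,"wz": 0,"gripper": 255},
    {"dx": -0.2,"dy": 0.98,"dz": 0,"wx": 0,"wy": 0,"wz": 0,"gripper": 255},
    {"dx": -0.2,"dy": 0.98,"dz": 0,"wx": 0,"wy": 0,"wz": 0,"gripper": 255},
    {"dx": -0.2,"dy": 0.98,"dz": 0,"wx": 0,"wy": 0,"wz": 0,"gripper": 255},
    {"dx": -0.2,"dy": 0.98,"dz": 0,"wx": 0,"wy": 0,"wz": 0,"gripper": 255},
    {"dx": -0.2,"dy": 0.98,"dz": 0,"wx": 0,"wy": 0,"wz": 0,"gripper": 255},
    {"dx": -0.2,"dy": 0.98,"dz": 0,"wx": 0,"wy": 0,"wz": 0,"gripper": 255},
    {"dx": -0.2,"dy": 0.98,"dz": 0,"wx": 0,"wy": 0,"wz": 0,"gripper": 255},
    {"dx": -0.2,"dy": 0.98,"dz": 0,"wx": 0,"wy": 0,"wz": 0,"gripper": 255}
  ]
}}

```text
time: 19.93
tool_pos: [0.5841, -0.0303, 0.2769]
ee_rot: [3.139, 0.249, 0.344]
wrist_force: [0.1, -1.0, -2.1]
width: 0.056
finger_force: 30.0
```

Emit:
{"fn": "carry_out", "kwargs": {
  "deltas": [
    {"dx": -0.2,"dy": 0.98,"dz": 0,"wx": 0,"wy": 0,"wz": 0,"gripper": 255},
    {"dx": -0.2,"dy": 0.98,"dz": 0,"wx": 0,"wy": 0,"wz": 0,"gripper": 255},
    {"dx": -0.2,"dy": 0.98,"dz": 0,"wx": 0,"wy": 0,"wz": 0,"gripper": 255},
    {"dx": -0.2,"dy": 0.98,"dz": 0,"wx": 0,"wy": 0,"wz": 0,"gripper": 255},
    {"dx": -0.14,"dy": 0.7,"dz": 0,"wx": 0,"wy": 0,"wz": 0,"gripper": 255},
    {"dx": -0.08,"dy": 0.4,"dz": 0,"wx": 0,"wy": 0,"wz": 0,"gripper": 255},
    {"dx": 0,"dy": 0,"dz": 0,"wx": 0,"wy": 0,"wz": 0,"gripper": 255},
    {"dx": 0,"dy": 0,"dz": 0,"wx": 0,"wy": 0,"wz": 0,"gripper": 255}
  ]
}}

```text
time: 20.6
tool_pos: [0.5998, -0.1293, 0.2817]
ee_rot: [3.14, 0.25, 0.343]
wrist_force: [0.2, -0.2, -2.7]
width: 0.056
finger_force: 30.0
```

```bash
python3 - <<'E'
from h import *
yaw=np.radians(19.8)
plan(goal([.609,-.2575,.08],yaw,.05),Rtool(yaw,-.256)); p,R,o=now(); print(o["joint_positions"],o["ee_rot"],p+.078*R[:,2],o["finger_force"])
im=eyes.snapshot("side"); cv2.imwrite("pics/s3.png",cv2.resize(im[60:210,270:420,::-1],None,fx=4,fy=4))
im=eyes.snapshot("top"); cv2.imwrite("pics/t3.png",im[:,:,::-1])
E
```

```text
TCP now [ 0.5998 -0.1293  0.2817] target [ 0.6195 -0.2537  0.2513] turn [ 0.0101 -0.0517 -0.0202] shift [-0.7555  6.1869  1.7702]
[-0.2471  0.3577  1.1044 -0.1467  1.8842  0.9494] [3.1398 0.2498 0.3431] [ 0.5817 -0.1359  0.2061] 29.97766211628914
```

View pics/s3.png

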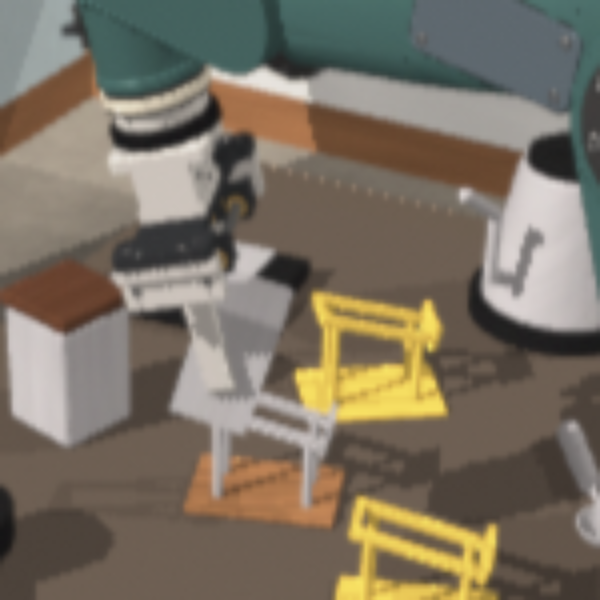

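Beaker is mouth down, tilted like the rails; the rack lies ahead of it at about (265,450) in the crop. Move over the seat.

Emit:
{"fn": "carry_out", "kwargs": {
  "deltas": [
    {"dx": -0.14,"dy": 0.4,"dz": 0.04,"wx": 0,"wy": -0.05,"wz": -0.02,"gripper": 255},
    {"dx": -0.14,"dy": 0.8,"dz": 0.04,"wx": 0,"wy": 0,"wz": 0,"gripper": 255},
    {"dx": -0.14,"dy": 0.8,"dz": 0.04,"wx": 0,"wy": 0,"wz": 0,"gripper": 255},
    {"dx": -0.14,"dy": 0.8,"dz": 0.04,"wx": 0,"wy": 0,"wz": 0,"gripper": 255},
    {"dx": -0.14,"dy": 0.8,"dz": 0.04,"wx": 0,"wy": 0,"wz": 0,"gripper": 255},
    {"dx": -0.14,"dy": 0.8,"dz": 0.04,"wx": 0,"wy": 0,"wz": 0,"gripper": 255},
    {"dx": -0.14,"dy": 0.8,"dz": 0.04,"wx": 0,"wy": 0,"wz": 0,"gripper": 255},
    {"dx": -0.14,"dy": 0.6,"dz": 0.04,"wx": 0,"wy": 0,"wz": 0,"gripper": 255},
    {"dx": 0,"dy": 0.38,"dz": 0,"wx": 0,"wy": 0,"wz": 0,"gripper": 255},
    {"dx": 0,"dy": 0,"dz": 0,"wx": 0,"wy": 0,"wz": 0,"gripper": 255},
    {"dx": 0,"dy": 0,"dz": 0,"wx": 0,"wy": 0,"wz": 0,"gripper": 255}
  ]
}}

```text
time: 21.62
tool_pos: [0.6201, -0.2536, 0.2811]
ee_rot: [3.14, 0.256, 0.345]
wrist_force: [-0.3, 0.5, -2.8]
width: 0.0562
finger_force: 30.0
```

```bash
python3 - <<'E'
from h import *
yaw=np.radians(19.8)
plan(goal([.609,-.2575,.08],yaw,.004),Rtool(yaw,-.256)); p,R,o=now(); g=p+.078*R[:,2]; print(o["joint_positions"],o["ee_rot"],g)
H=np.array([np.cos(yaw),np.sin(yaw),0]);Z=np.array([0,0,1.]);xr=H*np.cos(.26)+Z*np.sin(.26); n=-H*np.sin(.26)+Z*np.cos(.26); yr=np.cross(n,xr)
c0=g-.0035*xr; s=eyes.get_calibration("side")
C=np.array([c0+28*.001*(i*xr+j*yr)-.046*n*k for k in (1,-1) for i,j in((-1,-1),(1,-1),(1,1),(-1,1))])
im=eyes.snapshot("side"); q=(proj(s,C)-[285,80])*6; print("rim then base corners, crop px",q.round(0))
st=np.array([.609,-.2575,.08]); E=np.array([st+a*xr+b*yr for a in(-.05,.05) for b in(-.022,.022)]); print("rail outer corners",((proj(s,E)-[285,80])*6).round(0))
cv2.imwrite("pics/s4.png",cv2.resize(im[80:180,285:385,::-1],None,fx=6,fy=6,interpolation=cv2.INTER_CUBIC))
E
```

```text
TCP now [ 0.6201 -0.2536  0.2811] target [ 0.6195 -0.2537  0.2053] turn [ 0.0091  0.0007 -0.0029] shift [ 0.9299 -0.0049  3.6767]
[-0.4069  0.4799  0.9403 -0.1851  1.9042  0.7739] [3.1404 0.2561 0.3452] [ 0.6016 -0.2604  0.2057]
rim then base corners, crop px [[373. 351.]
 [270. 317.]
 [252. 370.]
 [358. 405.]
 [427. 199.]
 [320. 163.]
 [303. 214.]
 [413. 251.]]
rail outer corners [[407. 503.]
 [396. 548.]
 [227. 444.]
 [212. 487.]]
```

View pics/s4.png

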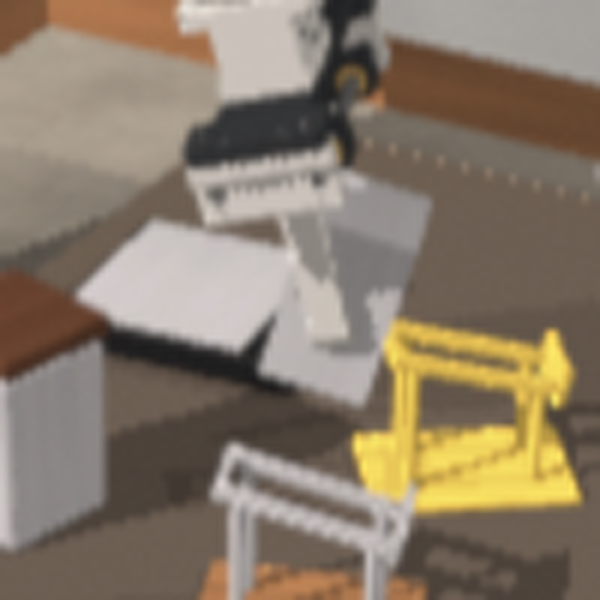

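Predicted corners agree with the seen ones: beaker rim about (258,372) and (362,407), rack high end about (232,445) and (214,495), all within about 2 px of the original image. Descend.

Emit:
{"fn": "carry_out", "kwargs": {
  "deltas": [
    {"dx": 0.12,"dy": 0,"dz": 0.46,"wx": 0,"wy": 0,"wz": 0,"gripper": 255},
    {"dx": 0.12,"dy": 0,"dz": 0.46,"wx": 0,"wy": 0,"wz": 0,"gripper": 255},
    {"dx": 0.12,"dy": 0,"dz": 0.46,"wx": 0,"wy": 0,"wz": 0,"gripper": 255},
    {"dx": 0.12,"dy": 0,"dz": 0.46,"wx": 0,"wy": 0,"wz": 0,"gripper": 255},
    {"dx": 0.12,"dy": 0,"dz": 0.46,"wx": 0,"wy": 0,"wz": 0,"gripper": 255},
    {"dx": 0.12,"dy": 0,"dz": 0.46,"wx": 0,"wy": 0,"wz": 0,"gripper": 255},
    {"dx": 0.1,"dy": 0,"dz": 0.4,"wx": 0,"wy": 0,"wz": 0,"gripper": 255},
    {"dx": 0.06,"dy": 0,"dz": 0.25,"wx": 0,"wy": 0,"wz": 0,"gripper": 255},
    {"dx": 0,"dy": 0,"dz": 0,"wx": 0,"wy": 0,"wz": 0,"gripper": 255},
    {"dx": 0,"dy": 0,"dz": 0,"wx": 0,"wy": 0,"wz": 0,"gripper": 255}
  ]
}}

```text
time: 22.5
tool_pos: [0.6198, -0.2536, 0.2107]
ee_rot: [3.14, 0.256, 0.345]
wrist_force: [0.2, -0.4, -1.9]
width: 0.0558
finger_force: 30.0
```

Emit:
{"fn": "carry_out", "kwargs": {
  "deltas": [
    {"dx": 0.012,"dy": 0,"dz": 0.048,"wx": 0,"wy": 0,"wz": 0,"gripper": 255},
    {"dx": 0.012,"dy": 0,"dz": 0.048,"wx": 0,"wy": 0,"wz": 0,"gripper": 255},
    {"dx": 0,"dy": 0,"dz": 0,"wx": 0,"wy": 0,"wz": 0,"gripper": 255},
    {"dx": 0,"dy": 0,"dz": 0,"wx": 0,"wy": 0,"wz": 0,"gripper": 255}
  ]
}}

```text
time: 22.83
tool_pos: [0.62, -0.2537, 0.2095]
ee_rot: [3.139, 0.255, 0.345]
wrist_force: [-0.0, 0.2, -1.7]
width: 0.0557
finger_force: 30.0
```

```bash
python3 - <<'E'
from h import *
yaw=np.radians(19.8)
plan(goal([.609,-.2575,.08],yaw,.0),Rtool(yaw,-.256)); p,R,o=now(); print(o["wrist_force"],o["wrist_torque"],o["ee_rot"])
E
```

```text
TCP now [ 0.62   -0.2537  0.2095] target [ 0.6195 -0.2537  0.2013] turn [ 0.022  -0.005  -0.0026] shift [ 0.0809 -0.0056  0.4019]
[-0.0188  0.1821 -1.7434] [ 0.0948 -0.2671  0.0415] [3.1389 0.2554 0.3453]
```

Emit:
{"fn": "carry_out", "kwargs": {
  "deltas": [
    {"dx": 0.012,"dy": 0,"dz": 0.048,"wx": 0,"wy": 0,"wz": 0,"gripper": 255},
    {"dx": 0.012,"dy": 0,"dz": 0.048,"wx": 0,"wy": 0,"wz": 0,"gripper": 255},
    {"dx": 0.012,"dy": 0,"dz": 0.048,"wx": 0,"wy": 0,"wz": 0,"gripper": 255},
    {"dx": 0.012,"dy": 0,"dz": 0.048,"wx": 0,"wy": 0,"wz": 0,"gripper": 255},
    {"dx": 0,"dy": 0,"dz": 0,"wx": 0,"wy": 0,"wz": 0,"gripper": 255}
  ]
}}

```text
time: 23.25
tool_pos: [0.6197, -0.2536, 0.2047]
ee_rot: [3.14, 0.256, 0.346]
wrist_force: [0.5, 0.3, -1.2]
width: 0.0561
finger_force: 30.0
```

Emit:
{"fn": "carry_out", "kwargs": {
  "deltas": [
    {"dx": 0.012,"dy": 0,"dz": 0.048,"wx": 0,"wy": 0,"wz": 0,"gripper": 255},
    {"dx": 0,"dy": 0,"dz": 0,"wx": 0,"wy": 0,"wz": 0,"gripper": 255}
  ]
}}

```text
time: 23.42
tool_pos: [0.6198, -0.2536, 0.2039]
ee_rot: [3.14, 0.256, 0.345]
wrist_force: [0.3, 0.1, -2.4]
width: 0.0558
finger_force: 30.0
```

Emit:
{"fn": "carry_out", "kwargs": {
  "deltas": [
    {"dx": 0.012,"dy": 0,"dz": 0.048,"wx": 0,"wy": 0,"wz": 0,"gripper": 255},
    {"dx": 0,"dy": 0,"dz": 0,"wx": 0,"wy": 0,"wz": 0,"gripper": 255}
  ]
}}

```text
time: 23.58
tool_pos: [0.6198, -0.2536, 0.2029]
ee_rot: [3.14, 0.256, 0.345]
wrist_force: [-0.6, 0.2, -2.0]
width: 0.0558
finger_force: 30.0
```

Emit:
{"fn": "carry_out", "kwargs": {
  "deltas": [
    {"dx": 0.012,"dy": 0,"dz": 0.048,"wx": 0,"wy": 0,"wz": 0,"gripper": 255},
    {"dx": 0,"dy": 0,"dz": 0,"wx": 0,"wy": 0,"wz": 0,"gripper": 255}
  ]
}}

```text
time: 23.75
tool_pos: [0.6198, -0.2536, 0.2019]
ee_rot: [3.14, 0.256, 0.346]
wrist_force: [-0.3, 0.3, -3.2]
width: 0.0554
finger_force: 30.0
```

Emit:
{"fn": "carry_out", "kwargs": {
  "deltas": [
    {"dx": 0.012,"dy": 0,"dz": 0.048,"wx": 0,"wy": 0,"wz": 0,"gripper": 255},
    {"dx": 0,"dy": 0,"dz": 0,"wx": 0,"wy": 0,"wz": 0,"gripper": 255}
  ]
}}

```text
time: 23.92
tool_pos: [0.6198, -0.2536, 0.2009]
ee_rot: [3.14, 0.256, 0.345]
wrist_force: [-0.2, -0.4, -2.4]
width: 0.0559
finger_force: 30.0
```

Emit:
{"fn": "carry_out", "kwargs": {
  "deltas": [
    {"dx": 0.012,"dy": 0,"dz": 0.048,"wx": 0,"wy": 0,"wz": 0,"gripper": 255},
    {"dx": 0,"dy": 0,"dz": 0,"wx": 0,"wy": 0,"wz": 0,"gripper": 255}
  ]
}}

```text
time: 24.08
tool_pos: [0.6198, -0.2536, 0.2005]
ee_rot: [3.139, 0.256, 0.345]
wrist_force: [-0.3, 0.5, -0.5]
width: 0.0557
finger_force: 30.0
```

Emit:
{"fn": "carry_out", "kwargs": {
  "deltas": [
    {"dx": 0.012,"dy": 0,"dz": 0.048,"wx": 0,"wy": 0,"wz": 0,"gripper": 255},
    {"dx": 0,"dy": 0,"dz": 0,"wx": 0,"wy": 0,"wz": 0,"gripper": 255}
  ]
}}

```text
time: 24.25
tool_pos: [0.6198, -0.2536, 0.2005]
ee_rot: [3.139, 0.255, 0.345]
wrist_force: [-0.2, 0.6, 4.8]
width: 0.0557
finger_force: 30.0
```

Contact at +7 N, about the expected height. Release and back off.

Emit:
{"fn": "carry_out", "kwargs": {
  "deltas": [
    {"dx": 0,"dy": 0,"dz": 0,"wx": 0,"wy": 0,"wz": 0,"gripper": 0},
    {"dx": 0,"dy": 0,"dz": 0,"wx": 0,"wy": 0,"wz": 0,"gripper": 0},
    {"dx": 0,"dy": 0,"dz": 0,"wx": 0,"wy": 0,"wz": 0,"gripper": 0},
    {"dx": 0,"dy": 0,"dz": 0,"wx": 0,"wy": 0,"wz": 0,"gripper": 0},
    {"dx": 0,"dy": 0,"dz": 0,"wx": 0,"wy": 0,"wz": 0,"gripper": 0},
    {"dx": 0,"dy": 0,"dz": 0,"wx": 0,"wy": 0,"wz": 0,"gripper": 0},
    {"dx": 0,"dy": 0,"dz": -0.5,"wx": 0,"wy": 0,"wz": 0,"gripper": 0},
    {"dx": 0,"dy": 0,"dz": -1,"wx": 0,"wy": 0,"wz": 0,"gripper": 0},
    {"dx": 0,"dy": 0,"dz": -1,"wx": 0,"wy": 0,"wz": 0,"gripper": 0},
    {"dx": 0,"dy": 0,"dz": -1,"wx": 0,"wy": 0,"wz": 0,"gripper": 0},
    {"dx": 0,"dy": 0,"dz": -1,"wx": 0,"wy": 0,"wz": 0,"gripper": 0},
    {"dx": 0,"dy": 0,"dz": -1,"wx": 0,"wy": 0,"wz": 0,"gripper": 0},
    {"dx": 0,"dy": 0,"dz": -1,"wx": 0,"wy": 0,"wz": 0,"gripper": 0},
    {"dx": 0,"dy": 0,"dz": -1,"wx": 0,"wy": 0,"wz": 0,"gripper": 0},
    {"dx": 0,"dy": 0,"dz": 0,"wx": 0,"wy": 0,"wz": 0,"gripper": 0}
  ]
}}

```text
time: 25.5
tool_pos: [0.6565, -0.2402, 0.3501]
ee_rot: [3.133, 0.249, 0.344]
wrist_force: [0.9, 0.2, 1.6]
width: 0.0939
finger_force: 0.0
```

```bash
python3 - <<'E'
from h import *
yaw=np.radians(19.8); s=eyes.get_calibration("side")
H=np.array([np.cos(yaw),np.sin(yaw),0]);Z=np.array([0,0,1.]);xr=H*np.cos(.26)+Z*np.sin(.26); n=-H*np.sin(.26)+Z*np.cos(.26); yr=np.cross(n,xr)
c0=np.array([.609,-.2575,.08])+.046*n
C=np.array([c0+.028*(i*xr+j*yr)-.046*n*k for k in (1,-1) for i,j in((-1,-1),(1,-1),(1,1),(-1,1))])
im=eyes.snapshot("side"); print("rim then base corners if centred",((proj(s,C)-[285,100])*6).round(0).tolist())
cv2.imwrite("pics/s5.png",cv2.resize(im[100:200,285:385,::-1],None,fx=6,fy=6,interpolation=cv2.INTER_CUBIC))
E
```

```text
rim then base corners if centred [[369.0, 364.0], [268.0, 331.0], [251.0, 386.0], [354.0, 420.0], [421.0, 221.0], [317.0, 187.0], [300.0, 240.0], [407.0, 275.0]]
```

View pics/s5.png

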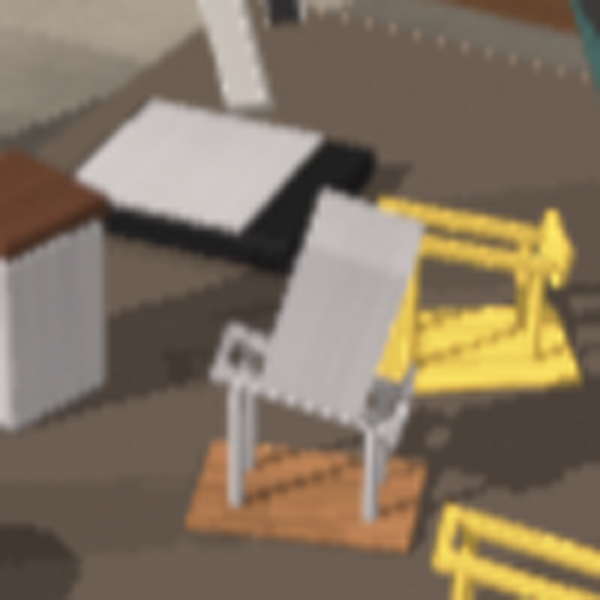

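The beaker sits squarely on the rails, clear of both ends. Its corners at about (258,390), (362,425), (424,225) and (325,188) are within 2 px of the centred prediction. Handing in.

```bash
python3 -c "
from bench import robot
print(robot.close_job())"
```

```text
the job is handed in; nothing more can be done
None
```

The beaker was laid on its side, let go, regripped, and set mouth down on the steel rack; it looks square and centred in the last side view, and the job was handed in at about 25.5 s of the 56 s (no verdict was returned).

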